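# Make up the wiring kit and the fixing kit

## Robot

A 6-joint arm with a two-finger parallel gripper is mounted at the origin on a cart in front of the work surface, level with it; the furniture and walls round the work are solid. World frame = base frame: x ahead of the robot, y to its left, z up, the work surface at z = 0. Lengths are in mm, angles in rad, forces in N, time in s.
With the tool pointing down it reaches from about 275 to 750 mm from the base axis. Payload 10.2 kg.
Tool frame: the origin (TCP) lies at the very end of the fingers, on their centre line; the grasp point (between the pads) lies 19 mm behind it; z points along the fingers, y is the line along which they close (so a half turn about z gives the same grasp; the last joint's range is limited). The gripper opens to 85 mm and grips with 20 to 120 N. Pads are 22 mm wide; open, the fingers measure 114 mm over their backs; the gripper's body (76 mm by 85 mm) begins 54 mm behind the grasp point. The pads swing forward as they close: fully open they stand 13 mm farther back than shut.
Start: joints at [-1.398, 0.313, 1.498, -0, 1.331, -0.223], TCP at [202.4, -484.423, 195.594] pointing down, gripper open.
Joint ranges: [-2.94, 2.94], [-0.97, 2.17], [0.19, 2.56], [-1.23, 4.37], [0.02, 3.11], [-2.88, 2.88]. Speed limits (rad/s): [2.39, 2.39, 3.01, 3.14, 3.14, 3.14].

## Interface

Orientations are given as a unit quaternion [w, x, y, z].
In Python, from rig import ctrl gives the robot as it stands.
- The arm moves only by the shell command python3 -m pendant 'ROWS' [FORCE]. ROWS is JSON, a list that holds one entry, the list of rows, each a list of 5 numbers: the shift along the tool's x, y, z normalised to -1 to 1, where 1 is 200 mm, then the turn about the tool's z normalised to -1 to 1, where 1 is pi rad, then the opening, from 0 (shut) to 1 (fully open). In form: [[[dx, dy, dz, spin, hand], ...]]. A call has 1 to 12 rows; each row is the pose to reach, as a shift and turn from the pose commanded when the call began, along the tool's axes at that moment, turning the shorter way round; what a row does not reach only later rows make up. A row lasts 1/10 s, in which the tool goes at most 50 mm and 8.59 degrees, less where a joint would pass 70% of its speed; a pose out of reach is approached as far as the arm can. A call with a number of a shift or a turn outside -1 to 1 is refused whole. A call with a gripper value outside its range is refused whole. The fingers move at their own pace and stop on an object; FORCE is the grip in N (left out, the last holds). Time passes only in rows, so rows that repeat a pose let the fingers close. It gives the time, the measured TCP pose, the force, the opening and the grip force at its end, in the units of the state.
- ctrl.sense(): the state, without advancing time (a new reading comes with each control period).
- ctrl.capture(name): name is "scene" or "top"; returns (picture, depth): 384x512x3 uint8, blue, green, red; 384x512 float32, mm along the optical axis (not along the pixel's ray), 0 where there is no reading.
- ctrl.get_calibration(name): a dict with "K" (3x3 intrinsics, pixels), "D" ([k1, k2, p1, p2, k3] as OpenCV has them; the pictures are not rectified), "origin" and "rotation" of the camera in the world. Camera axes: x right, y down, z forward; pixel columns grow to the right and rows downward; lengths in mm; the calibration is good to about 2 mm. A picture is of the moment at which its call begins. get_calibration takes no time and is no camera call.
- ctrl.finish_job(): hands the job in; it is judged then, once.
The state is a dict: "time_s": time; "joints": joint angles; "dq": joint speeds; "tau": joint torques, N m; "eef_pos": TCP position; "ee_rot": TCP orientation; "force": force on the tool from outside, world axes, zero at the start; "wrist_torque": the same for the moment, N m; "grip_width": opening from 0.0 (shut) to 1.0 (fully open); "grip_force": force on a finger pad.
Only numpy, scipy, OpenCV 4.12 (cv2) and the standard library are available. Lean on these libraries where they do the work, as an engineer would, in place of code of your own. Each camera call takes 0.05 s, during which the arm holds its last target. There are 200 camera calls.

## Task

Make up the two kits on the bench. The wiring kit, the longer tray with the screwdriver already in it, gets the solder spool in its round recess, the small roll of black insulating tape over its steel pin, and the little white switch carton in its square recess; the fixing kit, the shorter tray with the carpenter's pencil, gets the tape measure standing lengthwise in its oblong recess and the tin of screws in its round recess. Set each thing down flat and upright without letting it drop, and leave the larger roll of masking tape, the screwdriver and the pencil where they are.

Things in the scene. Friction and masses are not known exactly. Their poses are not given: they have to be found in the camera images.
- spool_mid (a point): Spool of solder wire standing on one flange, black, 64 mm in diameter and 61 mm high; flanges 3 mm thick at foot and top, the middle between them only 40 mm thick: grip the rim of the top flange. Point: its centre, half-way up; z up its axis.
- roll_mid (a point): Small roll of black insulating tape lying flat: 60 mm in diameter, 19 mm high, bore about 24 mm. Point: its centre (in the bore), half-way up; z up along the bore.
- carton_mid (a point): Small white switch carton with two black squares on one side: 45 mm along its x, 50 mm along its y, 34 mm high. Point: its centre, half-way up; z up.
- measure_mid (a point): Yellow tape measure standing on its narrow foot: 64 mm high, 34 mm thick along its x (its flat sides, to be gripped; 39 mm over the belt clip), 90 mm long along its y, of which the case takes from 27 mm on the -y side to 45 mm on the +y side and the blade's end hook the rest on the -y side. Point: middle of these extents, half-way up; z up. Either end may point either way in its recess.
- tin_mid (a point): Round green tin of screws with a white lid: 68 mm in diameter over the lid (64 mm below it), 44 mm high, the lid being the top 13 mm. Point: its centre, half-way up; z up.
- wiring_tray: Longer tray (282 x 177 mm), grey, black rim, fixed. Origin: mid underside, on the bench; z up, y along its length, x across (away from the robot within 7 deg). Upper face 16 mm up, rim 18; recesses 12 deep, floor 4 mm up. At x -30: y +85 centre of round recess 80 wide (spool); y 0 upright pin 8 thick, 18 tall above the face (small roll goes over it, lies on the face); y -85 recess 63 (x) by 68 (y) (carton). Slot with screwdriver at x +55.
- fixing_tray: Shorter tray (242 x 177 mm), grey, black rim, fixed. Origin: mid underside, on the bench; z up, y along its length, x across (away from the robot within 7 deg). Upper face 16 mm up, rim 18; recesses 12 deep, floor 4 mm up. At x -30: y +52 centre of oblong recess 55 (x) by 114 (y) (tape measure); y -62 centre of round recess 84 wide (tin). Slot with pencil at x +55.
- big_roll_mid (a point): Larger roll of tan masking tape lying flat among the stock, 92 mm in diameter, 25 mm high; not wanted in either kit, to be left alone. Point: its centre, half-way up.
- driver_mid (a point): Yellow-handled screwdriver, 170 mm long, 22 mm thick, lying in the slot of the wiring tray; stays there. Point: middle of its length; y along it.
- pencil_mid (a point): Flat carpenter's pencil, 163 mm long, 14 mm wide, 8 mm high, lying in the slot of the fixing tray; stays there. Point: middle of its length; y along it.

How it is judged:
By the outcome, as a careful person would: the job done as asked, in the order asked, and still so for the second after the job is handed in, with the robot touching nothing.
It also fails if it takes over 125 s, if anything falls off the work surface, if the arm or the gripper's body presses on something with over 40 N, if the wrist force passes 120 N, or if a joint passes its speed limit or range.

## Working session

There is one attempt and no reset: what is moved stays moved. The work goes in short steps, Python scripts to look and compute and a shell command to move; the robot and the scene stay as the last step left them, time stands still between calls to the robot, and variables do not carry over. Pictures are saved under pics/ and viewed, at most 15 in all, crops included, and the job is handed in when it is done.

```bash
ls; mkdir -p pics; python3 - <<'E'
from rig import ctrl
import cv2,numpy as np
print(ctrl.sense())
for n in("scene","top"):
    p,d=ctrl.capture(n); cv2.imwrite(f"pics/{n}0.png",p); np.save(f"{n}0.npy",d); print(n,ctrl.get_calibration(n))
E
```

```text
pics
{'time_s': 0.0, 'joints': array([-1.39838147e+00,  3.13440404e-01,  1.49847802e+00, -2.14389499e-06,
        1.33100150e+00, -2.23402481e-01]), 'dq': array([-1.11243292e-03,  8.14871549e-04, -7.62858966e-04,  8.47224328e-05,
        2.34282627e-04,  1.19141768e-03]), 'tau': array([-3.49022093e-04, -4.12269831e+01, -2.59742296e+01, -2.31042031e-04,
        4.14993876e-03,  1.67673278e-05]), 'eef_pos': array([ 202.35109012, -484.09060373,  195.02461279]), 'ee_rot': array([-6.63447279e-04,  9.80479651e-01,  1.96619463e-01,  1.58760193e-05]), 'force': array([ 0.05748056,  0.44075609, -0.21874402]), 'wrist_torque': array([0.02748091, 0.00322259, 0.01279515]), 'grip_force': 0.0, 'grip_width': 0.9971913111744387}
scene {'K': array([[465.1419087 ,   0.        , 254.5196903 ],
       [  0.        , 465.1419087 , 181.34679604],
       [  0.        ,   0.        ,   1.        ]]), 'D': array([-0.0244216,  0.       ,  0.       ,  0.       ,  0.       ]), 'origin': array([-456.649046  ,  456.83978998,  778.02675039]), 'rotation': array([ 0.25337486, -0.45759619,  0.74300345, -0.41755571])}
top {'K': array([[448.4400324 ,   0.        , 253.04991064],
       [  0.        , 448.4400324 , 190.38901701],
       [  0.        ,   0.        ,   1.        ]]), 'D': array([0.02167965, 0.        , 0.        , 0.        , 0.        ]), 'origin': array([ 431.54110172,  -66.74731543, 1284.54972326]), 'rotation': array([ 0.04013472, -0.70145839,  0.70993518, -0.04834641])}
```

View pics/top0.png

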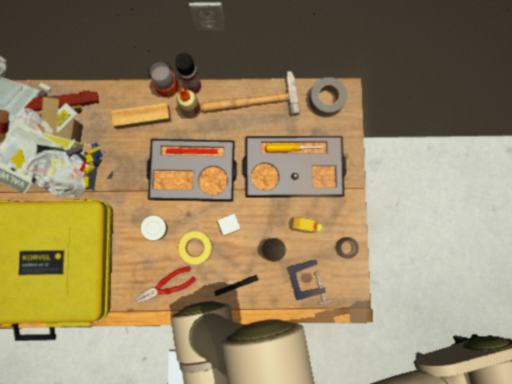

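View pics/scene0.png

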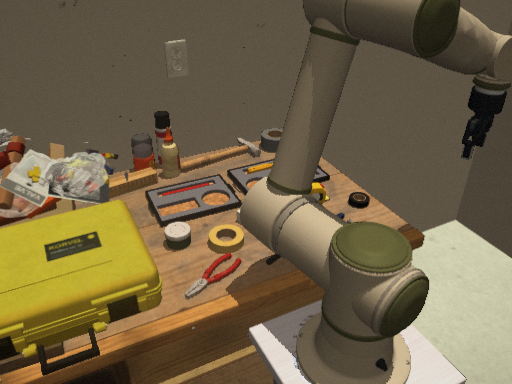

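The top view shows the tin at (153,228), carton (229,224), spool (272,249), measure (306,225), small roll (347,247) and big roll (195,247). The fixing tray is centred near (192,170) and the wiring tray near (295,166). The scene view shows the same bench, partly hidden by the arm. Next I measure with the depth in the top view.

```bash
cat > h.py <<'E'
import numpy as np,cv2
from scipy.spatial.transform import Rotation as R
from rig import ctrl
def rot(q): return R.from_quat([q[1],q[2],q[3],q[0]]).as_matrix()
def rays(name,uv):
    c=ctrl.get_calibration(name)
    n=cv2.undistortPoints(np.float64(uv).reshape(-1,1,2),c["K"],np.float64(c["D"])).reshape(-1,2)
    return np.c_[n,np.ones(len(n))]@rot(c["rotation"]).T,np.float64(c["origin"])
def plane(name,uv,z):
    d,o=rays(name,uv); return (o+d*((z-o[2])/d[:,2])[:,None])[:,:2]
def world(name,dep):
    h,w=dep.shape; v,u=np.mgrid[:h,:w]
    d,o=rays(name,np.c_[u.ravel(),v.ravel()]); return (o+d*dep.reshape(-1,1)).reshape(h,w,3)
def tool():
    s=ctrl.sense(); return s,s["eef_pos"],rot(s["ee_rot"])
def goto(x,y,z,yaw=None):
    """prints shift in units (1=200mm) and spin needed so that tool y lies along yaw (rad, mod pi)"""
    s,p,M=tool(); d=M.T@(np.array([x,y,z])-p)/200
    cur=np.arctan2(M[1,1],M[0,1]); sp=None
    if yaw is not None:
        a=(yaw-cur+np.pi/2)%np.pi-np.pi/2; sp=-a/np.pi   # tool z down
    print("shift",d.round(4),"spin",sp and round(sp,4),"q6",s["joints"][5].round(2),"t",s["time_s"])
E
python3 - <<'E'
from h import *
img=cv2.imread("pics/top0.png");W=world("top",np.load("top0.npy"));Z=W[...,2]
print("bench z",[np.median(Z[a-4:a+4,b-4:b+4]).round(1) for a,b in((215,260),(270,215),(215,180))])
seeds=dict(spool=(272,249,61),roll=(347,247,19),carton=(229,224,34),measure=(306,225,64),tin=(153,228,44),big=(195,247,25))
for k,(u,v,h) in seeds.items():
    m=np.zeros(Z.shape,np.uint8); s=slice(v-22,v+23),slice(u-22,u+23)
    m[s]=(Z[s]>h-8 if k!="measure" else Z[s]>15)&(Z[s]<h+12)
    n,l,st,_=cv2.connectedComponentsWithStats(m); i=1+st[1:,4].argmax()
    c=cv2.findContours((l==i).astype(np.uint8),0,2)[0][0]
    r=cv2.minAreaRect(c); P=W[l==i]
    pw=plane("top",c.reshape(-1,2),h).astype(np.float32)
    print(k,"n",st[i,4],"z",np.median(P[:,2]).round(1),"circ",*[np.round(x,1) for x in cv2.minEnclosingCircle(pw)],"rect",[np.round(x,1) for x in cv2.minAreaRect(pw)],"mean",plane("top",np.argwhere(l==i)[:,::-1],h).mean(0).round(1))
# trays
for k,(u0,u1) in dict(fix=(140,240),wir=(240,355)).items():
    s=np.zeros(Z.shape,bool); s[132:206,u0:u1]=1
    m=((Z>9)&s).astype(np.uint8)
    c=max(cv2.findContours(m,0,2)[0],key=cv2.contourArea)
    print(k,[np.round(x,1) for x in cv2.minAreaRect(plane("top",c.reshape(-1,2),18).astype(np.float32))])
    g=s&(Z<9)&(img[...,2].astype(int)-img[...,0]>50)
    n,l,st,ce=cv2.connectedComponentsWithStats(g.astype(np.uint8))
    for i in range(1,n):
        if st[i,4]>150: print("  rec",st[i],ce[i].round(1),plane("top",ce[i:i+1],4).round(1))
b=cv2.resize(img[130:270,130:370],None,fx=3.3,fy=3.3,interpolation=cv2.INTER_CUBIC); cv2.imwrite("pics/crop0.png",b)
E
```

```text
bench z [np.float64(-0.3), np.float64(0.2), np.float64(0.8)]
spool n 438 z 61.4 circ [ 424.1 -137. ] 31.8 rect [array([ 423.8, -136.6]), array([59.6, 61.7]), np.float64(89.1)] mean [ 424.  -136.9]
roll n 270 z 19.6 circ [ 426.9 -345.7] 30.6 rect [array([ 426.6, -345.1]), array([58.9, 58.6]), np.float64(87.5)] mean [ 427.1 -345.8]
carton n 293 z 34.2 circ [494.7 -13.9] 32.6 rect [array([494.5, -14. ]), array([45. , 49.5]), np.float64(21.2)] mean [494.5 -14. ]
measure n 361 z 56.1 circ [ 490.  -219.4] 36.8 rect [array([ 490.8, -220.1]), array([71.4, 39.4]), np.float64(79.8)] mean [ 490.6 -220. ]
tin n 483 z 43.3 circ [487.8 195.1] 34.1 rect [array([488. , 195.6]), array([66.8, 64.9]), np.float64(45.0)] mean [487.6 195.2]
big n 631 z 25.2 circ [433.2  82.3] 47.6 rect [array([433.4,  82.4]), array([91.9, 88.2]), np.float64(89.3)] mean [432.4  82.4]
fix [array([653.7,  92.9]), array([259.5, 178.7]), np.float64(88.3)]
  rec [ 140  132  100   74 2020] [184.8 165.2] [[668.4 113.7]]
  rec [161 146  63  10 279] [190.8 150.8] [[710.5  96.6]]
  rec [199 167  29  28 614] [213.  180.4] [[623.   32.3]]
  rec [153 170  41  20 719] [172.8 179.4] [[627.1 148. ]]
wir [array([ 659.4, -202.5]), array([295.8, 177.3]), np.float64(89.4)]
  rec [ 240  132  115   74 2335] [305.  174.5] [[ 637.3 -233.5]]
  rec [262 142  65  11 379] [299.6 146.9] [[ 719. -220.]]
  rec [252 163  27  28 550] [265.  176.5] [[ 632.7 -117.9]]
  rec [313 166  23  21 462] [324. 176.] [[ 632.3 -288.6]]
```

View pics/crop0.png

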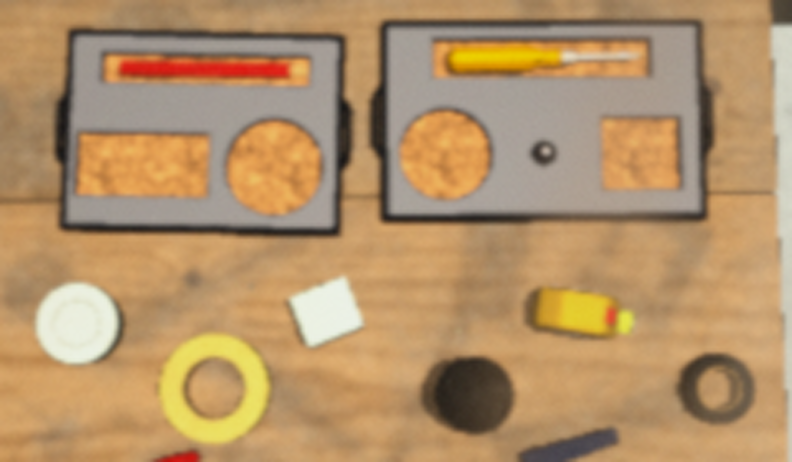

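The crop shows the carton with its long side running right and up, about (290,299) to (345,278). The measure's hook is at its right end (625,322), and the pin is at (543,152), which is full-frame (294.5,176). I start moving and refine the measure and pin at the same time.

```bash
python3 -m pendant '[[[0.788,-0.613,0.175,-0.374,1],[0.788,-0.613,0.175,-0.374,1],[0.788,-0.613,0.175,-0.374,1],[0.788,-0.613,0.175,-0.374,1],[0.788,-0.613,0.175,-0.374,1],[0.788,-0.613,0.175,-0.374,1],[0.788,-0.613,0.175,-0.374,1],[0.788,-0.613,0.175,-0.374,1]]]' 40
python3 - <<'E'
from h import *
W=world("top",np.load("top0.npy"));img=cv2.imread("pics/top0.png");Z=W[...,2]
for lo in(58,40,15):
    m=(Z>lo); s=np.zeros_like(m); s[205:245,280:330]=1
    P=W[m&s]; r=cv2.minAreaRect(P[:,:2].astype(np.float32)); print(lo,len(P),np.round(r[0],1),np.round(r[1],1),r[2],P[:,:2].mean(0).round(1),P[:,:2].min(0).round(),P[:,:2].max(0).round())
print("pin",plane("top",[[294.5,176.1]],30))
goto(424,-137,100,0)
E
```

```text
time_s: 0.9
eef_pos: [300.5, -310.2, 160.4]
ee_rot: [-0.0, 0.705, 0.709, 0.0]
force: [0.3, -0.1, 0.0]
grip_width: 1.001
grip_force: 0.0
58 168 [ 459.7 -159.1] [ 43.3 191.4] 24.786876678466797 [ 484.3 -211.2] [ 432. -250.] [508. -67.]
40 339 [ 467.3 -161.4] [ 56.4 202.3] 21.565690994262695 [ 488.  -215.5] [ 432. -258.] [515. -67.]
15 386 [ 468.8 -161.9] [ 59.3 204.3] 19.878864288330078 [ 487.8 -215.8] [ 432. -259.] [515. -67.]
pin [[ 628.84447014 -200.31778968]]
shift [0.8623 0.6228 0.3022] spin 0.002 q6 -1.08 t 0.9
```

```bash
python3 -m pendant '[[[0.862,0.62,0.25,0.002,1],[0.862,0.62,0.25,0.002,1],[0.862,0.62,0.25,0.002,1],[0.862,0.62,0.25,0.002,1],[0.862,0.62,0.25,0.002,1],[0.862,0.62,0.45,0.002,1],[0.862,0.62,0.6,0.002,1],[0.862,0.62,0.625,0.002,1],[0.862,0.62,0.625,0.002,1]]]' 40
python3 -m pendant '[[[0,0,0,0,0.5],[0,0,0,0,0.5],[0,0,0,0,0.5],[0,0,0,0,0.5],[0,0,0,0,0.5],[0,0,0,0,0.5]]]' 40
python3 - <<'E'
from h import *
img=cv2.imread("pics/top0.png");W=world("top",np.load("top0.npy"));Z=W[...,2]
s=np.zeros(Z.shape,bool); s[208:240,287:328]=1
hsv=cv2.cvtColor(img,cv2.COLOR_BGR2HSV)
for lo in (55,45,15):
    P=W[s&(Z>lo)][:,:2].astype(np.float32); r=cv2.minAreaRect(P); c=P.mean(0)
    w,v=np.linalg.eigh(np.cov(P.T)); print(lo,len(P),[np.round(x,1) for x in r],c,"pca",v[:,1].round(3))
g=cv2.cvtColor(img,cv2.COLOR_BGR2GRAY)[170:183,288:302]
m=np.argwhere(g<75); print("pin px",m.mean(0)[::-1]+[288,170],len(m),plane("top",[m.mean(0)[::-1]+[288,170]],27))
print(g)
E
```

```text
time_s: 1.8
eef_pos: [424.4, -138.1, 35.6]
ee_rot: [-0.001, 0.709, 0.705, -0.0]
force: [0.1, -1.2, 0.6]
grip_width: 1.001
grip_force: 0.0
time_s: 2.4
eef_pos: [424.6, -138.2, 35.7]
ee_rot: [0.0, 0.709, 0.705, 0.0]
force: [-0.6, -0.1, -0.6]
grip_width: 0.496
grip_force: 0.0
55 207 [array([ 475.9, -155. ]), array([ 46.2, 192. ]), np.float64(13.2)] [ 490.60843 -221.8277 ] pca [-0.264  0.965]
45 294 [array([ 478., -158.]), array([ 50.3, 198.5]), np.float64(12.8)] [ 491.59375 -220.69353] pca [-0.138  0.99 ]
15 364 [array([ 478.1, -160.4]), array([ 53. , 202.3]), np.float64(11.7)] [ 490.6475 -220.0578] pca [-0.064  0.998]
pin px [293.1 176.6] 10 [[ 627.92391438 -196.62421344]]
[[163 163 162 161 162 162 161 162 162 162 162 162 162 161]
 [163 164 163 161 160 158 155 158 161 163 162 163 160 161]
 [163 162 161 158 148 135 128 134 144 152 160 162 161 161]
 [162 162 158 142 112  89  86  95 106 130 151 161 162 162]
 [163 162 150 118  76  71 103 124 110 104 133 156 161 163]
 [164 157 135  90  59  78 137 169 142 100 120 152 161 162]
 [163 156 129  79  53  70 120 149 130  93 114 148 161 162]
 [163 157 135  95  60  56  72  89  83  84 119 152 161 163]
 [164 162 151 124  85  62  60  65  77 100 132 156 161 163]
 [163 163 162 148 122  97  85  90 111 134 152 160 162 163]
 [165 164 162 160 153 143 129 134 148 157 163 164 163 163]
 [164 162 165 163 161 159 156 157 162 162 164 162 163 160]
 [163 162 164 164 164 164 163 163 164 165 162 163 165 162]]
```

```bash
python3 - <<'E'
from h import *
p,d=ctrl.capture("top");q,e=ctrl.capture("scene")
np.save("top1.npy",d)
a=cv2.resize(p[190:310,210:380],None,fx=4,fy=4,interpolation=cv2.INTER_CUBIC)
cv2.imwrite("pics/t1.png",a);cv2.imwrite("pics/s1.png",q)
E
```

```text
(no output)
```

View pics/s1.png

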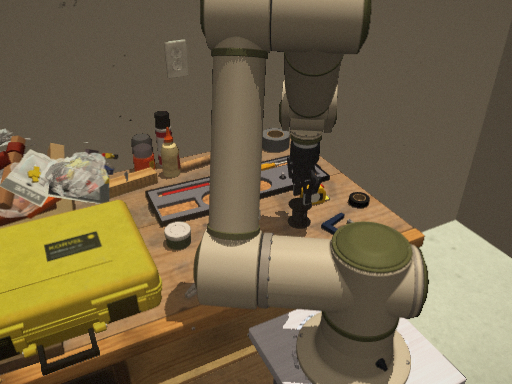

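View pics/t1.png

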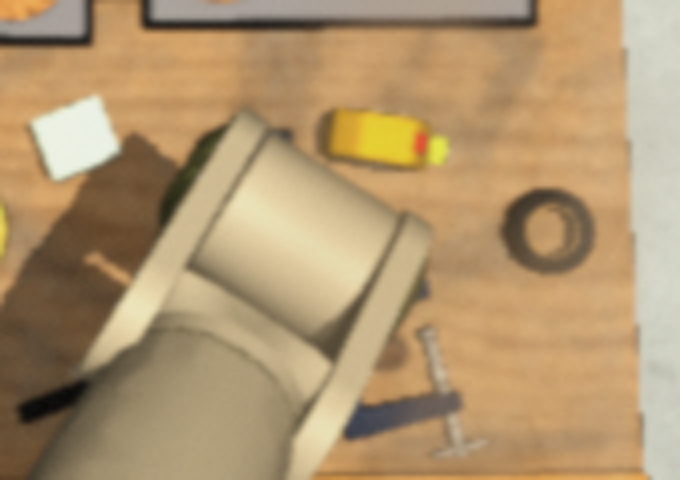

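The scene view shows the spool at (299,213) under the fingers, still upright. The top view is blocked by the wrist. I zoom in on the scene view.

```bash
python3 - <<'E'
import cv2
q=cv2.imread("pics/s1.png");cv2.imwrite("pics/s1c.png",cv2.resize(q[140:240,240:350],None,fx=6,fy=6,interpolation=cv2.INTER_CUBIC))
E
```

```text
(no output)
```

View pics/s1c.png

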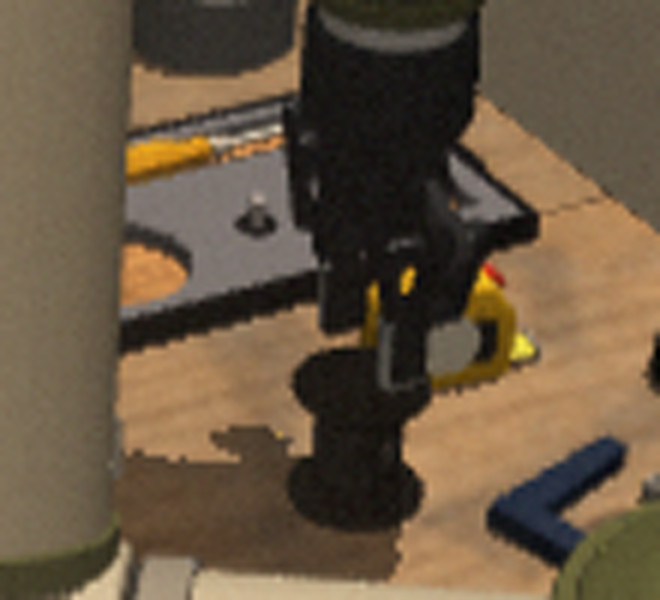

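```bash
python3 - <<'E'
from h import *
W=world("scene",ctrl.capture("scene")[1])
f=lambda x,y:(240+x/6,140+y/6)
print("foot",plane("scene",[f(355,490)],1.5),"flange",plane("scene",[f(360,383)],61))
for n,p in dict(foot=(355,500),midcore=(357,440),top=(340,380),nf=(400,375),nf2=(400,340),ff=(345,310),ff2=(345,270)).items():
    u,v=map(int,map(round,f(*p))); print(n,W[v-1:v+2,u-1:u+2].reshape(-1,3).mean(0).round(1),W[v,u].round(1))
s=ctrl.sense();print(s["eef_pos"],s["grip_width"],s["force"])
E
```

```text
foot [[ 421.83142138 -134.47743455]] flange [[ 423.43268649 -134.22576407]]
foot [ 404.4 -122.5   12.4] [ 404.  -122.2   12.8]
midcore [ 405.2 -124.    45.2] [ 405.1 -124.    45.2]
top [ 429.4 -128.2   62. ] [ 428.2 -127.4   63. ]
nf [ 389.8 -133.4   87.6] [ 391.  -134.3   86.7]
nf2 [ 390.8 -132.9  103.1] [ 389.5 -132.   104.2]
ff [ 444.9 -139.4   85.6] [ 440.3 -136.3   89.2]
ff2 [ 445.8 -138.5  108.1] [ 444.6 -137.8  108.9]
[ 424.56099944 -138.15078178   35.60836489] 0.4966742330573989 [-0.84966211 -0.18064184  0.0405887 ]
```

```bash
python3 - <<'E'
from h import *
p,d=ctrl.capture("scene");W=world("scene",d)
for u in (304,306,308):
    print("near",u,[tuple(W[v,u].round(0)) for v in range(196,210)])
for u in (295,298): print("far",u,[tuple(W[v,u].round(0)) for v in range(184,200)])
E
```

```text
near 304 [(np.float64(400.0), np.float64(-129.0), np.float64(102.0)), (np.float64(395.0), np.float64(-126.0), np.float64(103.0)), (np.float64(398.0), np.float64(-129.0), np.float64(97.0)), (np.float64(397.0), np.float64(-128.0), np.float64(95.0)), (np.float64(393.0), np.float64(-126.0), np.float64(94.0)), (np.float64(396.0), np.float64(-128.0), np.float64(89.0)), (np.float64(399.0), np.float64(-130.0), np.float64(83.0)), (np.float64(394.0), np.float64(-127.0), np.float64(84.0)), (np.float64(395.0), np.float64(-128.0), np.float64(80.0)), (np.float64(411.0), np.float64(-139.0), np.float64(64.0)), (np.float64(409.0), np.float64(-138.0), np.float64(61.0)), (np.float64(406.0), np.float64(-136.0), np.float64(61.0)), (np.float64(399.0), np.float64(-132.0), np.float64(63.0)), (np.float64(399.0), np.float64(-132.0), np.float64(60.0))]
near 306 [(np.float64(393.0), np.float64(-131.0), np.float64(106.0)), (np.float64(391.0), np.float64(-130.0), np.float64(104.0)), (np.float64(391.0), np.float64(-130.0), np.float64(100.0)), (np.float64(391.0), np.float64(-130.0), np.float64(97.0)), (np.float64(3
[... 2629 characters left out ...]
loat64(449.0), np.float64(-141.0), np.float64(96.0)), (np.float64(447.0), np.float64(-140.0), np.float64(94.0)), (np.float64(445.0), np.float64(-139.0), np.float64(92.0)), (np.float64(442.0), np.float64(-137.0), np.float64(91.0)), (np.float64(449.0), np.float64(-142.0), np.float64(83.0)), (np.float64(444.0), np.float64(-139.0), np.float64(83.0)), (np.float64(448.0), np.float64(-142.0), np.float64(77.0)), (np.float64(445.0), np.float64(-140.0), np.float64(75.0)), (np.float64(537.0), np.float64(-201.0), np.float64(0.0)), (np.float64(532.0), np.float64(-198.0), np.float64(0.0)), (np.float64(450.0), np.float64(-144.0), np.float64(61.0)), (np.float64(446.0), np.float64(-142.0), np.float64(61.0))]
```

Fingertips show at z≈78 although the TCP reads 35.6. The true tips therefore sit about 43 mm above the reported TCP, so the fingers closed above the flange. The spool has not moved. I open, descend in checked steps and grip again.

```bash
python3 -m pendant '[[[0,0,0,0,1],[0,0,0,0,1],[0,0,0,0,1],[0,0,0,0,1],[0.006,-0.003,0.1,0,1],[0.006,-0.003,0.15,0,1],[0.006,-0.003,0.15,0,1]]]' 40
python3 -m pendant '[[[0,0,0.03,0,1],[0,0,0.055,0,1],[0,0,0.055,0,1],[0,0,0.055,0,1]]]' 40
python3 -m pendant '[[[0,0,0,0,0.5],[0,0,0,0,0.5],[0,0,0,0,0.5],[0,0,0,0,0.5],[0,0,0,0,0.5],[0,0,0,0,0.5]]]' 40
```

```text
time_s: 3.3
eef_pos: [423.2, -136.5, 4.6]
ee_rot: [-0.001, 0.709, 0.705, -0.0]
force: [-0.1, -0.3, 0.5]
grip_width: 1.0
grip_force: 0.0
time_s: 3.7
eef_pos: [424.0, -137.0, -5.3]
ee_rot: [0.0, 0.709, 0.705, 0.0]
force: [0.2, 0.7, 0.4]
grip_width: 0.998
grip_force: 0.0
time_s: 4.3
eef_pos: [424.0, -137.0, -4.7]
ee_rot: [0.0, 0.709, 0.705, -0.0]
force: [-4.5, 1.6, 8.4]
grip_width: 0.725
grip_force: 41.3
```

```bash
python3 -m pendant '[[[0,0,-0.05,0,0.5],[0,0,-0.1,0,0.5],[0,0,-0.3,0,0.5],[0,0,-0.4,0,0.5],[0,0,-0.4,0,0.5],[0,0,-0.4,0,0.5]]]' 40
python3 - <<'E'
from h import *
q,e=ctrl.capture("scene"); cv2.imwrite("pics/s2.png",cv2.resize(q[110:240,240:350],None,fx=4.5,fy=4.5,interpolation=cv2.INTER_CUBIC))
goto(631.7,-117.6,75,0)
E
```

```text
time_s: 4.9
eef_pos: [423.7, -136.8, 74.3]
ee_rot: [-0.0, 0.709, 0.705, -0.0]
force: [-0.4, -0.1, -3.0]
grip_width: 0.721
grip_force: 45.1
shift [ 0.1016  1.0412 -0.0079] spin -0.002 q6 -0.57 t 4.95
```

View pics/s2.png

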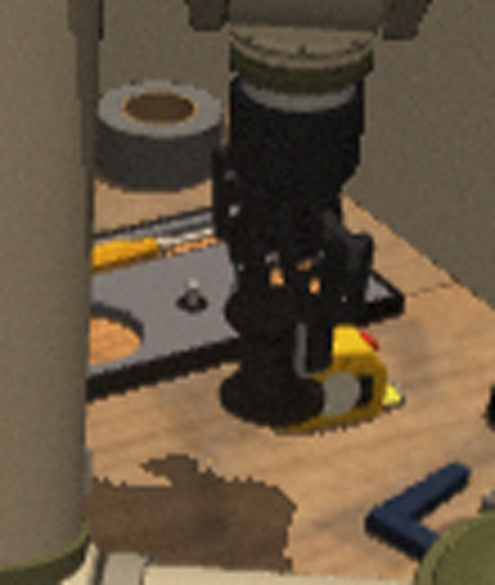

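The spool hangs upright under the fingers, its lower flange at about (270,395) in the crop. I carry it to the round recess.

```bash
python3 -m pendant '[[[0.1,1,0,-0.002,0.5],[0.1,1,0,-0.002,0.5],[0.1,1,0,-0.002,0.5],[0.1,1,0,-0.002,0.5],[0.1,1,0,-0.002,0.5],[0.1,1,0,-0.002,0.5]]]' 40
python3 -m pendant '[[[0,0.041,0.1,0,0.5],[0,0.041,0.2,0,0.5],[0,0.041,0.3,0,0.5],[0,0.041,0.35,0,0.5],[0,0.041,0.35,0,0.5]]]' 40
python3 -c "
from h import *; goto(631.7,-117.6,-0.8,0)"
```

```text
time_s: 5.55
eef_pos: [623.4, -117.6, 71.7]
ee_rot: [-0.002, 0.707, 0.707, -0.001]
force: [-0.9, -0.1, -3.0]
grip_width: 0.721
grip_force: 45.4
time_s: 6.05
eef_pos: [630.6, -118.1, 3.1]
ee_rot: [-0.002, 0.707, 0.707, -0.001]
force: [0.3, -0.4, -2.1]
grip_width: 0.72
grip_force: 45.5
shift [0.0023 0.0056 0.0196] spin -0.0002 q6 -0.37 t 6.05
```

```bash
python3 -m pendant '[[[0.002,0.004,0.005,0,0.5],[0.002,0.004,0.01,0,0.5],[0.002,0.004,0.01,0,0.5],[0.002,0.004,0.01,0,0.5]]]' 40
python3 -m pendant '[[[0,0,0.003,0,0.5],[0,0,0.006,0,0.5],[0,0,0.006,0,0.5]]]' 40
python3 -m pendant '[[[0,0,0.003,0,0.5],[0,0,0.006,0,0.5],[0,0,0.006,0,0.5]]]' 40
```

```text
time_s: 6.45
eef_pos: [633.3, -117.9, 3.1]
ee_rot: [0.0, 0.707, 0.707, 0.0]
force: [-0.5, 0.6, -3.0]
grip_width: 0.719
grip_force: 45.5
time_s: 6.75
eef_pos: [633.0, -117.8, 1.3]
ee_rot: [-0.0, 0.707, 0.707, -0.0]
force: [-0.2, -0.4, -3.5]
grip_width: 0.72
grip_force: 45.5
time_s: 7.05
eef_pos: [633.0, -117.8, 0.1]
ee_rot: [-0.0, 0.707, 0.707, -0.0]
force: [-0.8, 0.7, -3.0]
grip_width: 0.721
grip_force: 45.5
```

```bash
python3 -m pendant '[[[0,-0.004,0.003,0,0.5],[0,-0.004,0.005,0,0.5],[0,-0.004,0.005,0,0.5]]]' 40
python3 -m pendant '[[[0,0,0.003,0,0.5],[0,0,0.005,0,0.5],[0,0,0.005,0,0.5]]]' 40
```

```text
time_s: 7.35
eef_pos: [632.3, -117.8, -0.5]
ee_rot: [0.0, 0.707, 0.707, -0.0]
force: [-1.6, 0.6, 0.8]
grip_width: 0.719
grip_force: 45.6
time_s: 7.65
eef_pos: [632.4, -117.8, -0.6]
ee_rot: [0.0, 0.707, 0.707, 0.0]
force: [-4.8, 1.4, 9.2]
grip_width: 0.717
grip_force: 45.9
```

```bash
python3 -m pendant '[[[0,0,-0.002,0,0.76],[0,0,-0.002,0,0.8],[0,0,-0.002,0,0.9],[0,0,-0.002,0,1],[0,0,-0.002,0,1],[0,0,-0.15,0,1],[0,0,-0.3,0,1],[0,0,-0.4,0,1],[0,0,-0.4,0,1]]]' 40
python3 -m pendant '[[[-0.95,-1,0,0,1],[-0.95,-1,0,0,1],[-0.95,-1,0,0,1],[-0.95,-1,0,0,1],[-0.95,-1,0,0,1],[-0.95,-1,0,0,1],[-0.95,-1,0,0,1]]]' 40
python3 - <<'E'
from h import *
p,d=ctrl.capture("top");np.save("top2.npy",d);W=world("top",d);Z=W[...,2]
s=np.zeros(Z.shape,bool); s[150:200,245:290]=1
m=s&(Z>56)&(Z<75); print("spool",m.sum(),W[m].mean(0).round(1),plane("top",[cv2.minEnclosingCircle(np.argwhere(m)[:,::-1].astype(np.float32))[0]],65))
cv2.imwrite("pics/t2.png",cv2.resize(p[130:270,130:370],None,fx=3.3,fy=3.3,interpolation=cv2.INTER_CUBIC))
goto(427,-345.8,-30,0)
E
```

```text
time_s: 8.55
eef_pos: [633.8, -118.3, 81.3]
ee_rot: [0.003, 0.707, 0.707, 0.001]
force: [0.1, 0.1, -0.1]
grip_width: 1.001
grip_force: 0.0
time_s: 9.25
eef_pos: [430.0, -309.6, 77.3]
ee_rot: [-0.001, 0.709, 0.706, -0.0]
force: [1.3, -0.0, 0.5]
grip_width: 1.002
grip_force: 0.0
spool 418 [ 633.1 -117.8   65.6] [[ 633.22554498 -117.79541101]]
shift [-0.1878 -0.02    0.5366] spin -0.0009 q6 -0.84 t 9.3
```

View pics/t2.png

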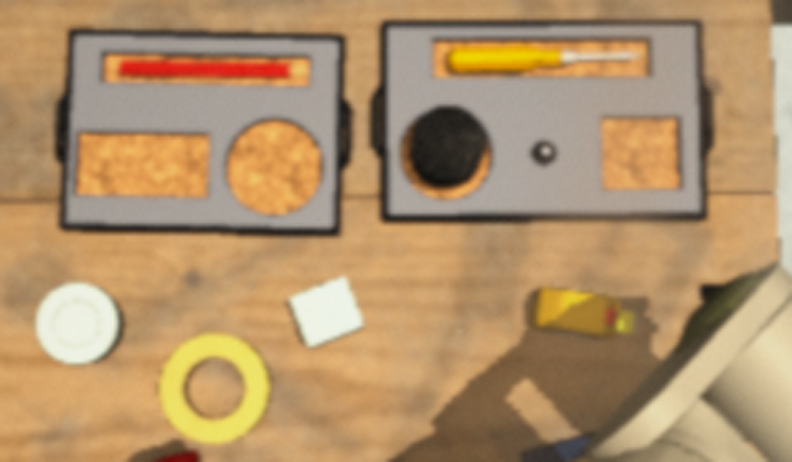

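The spool sits in the round recess at crop (448,147), upright, with its top at 65. Next the small roll.

```bash
python3 -m pendant '[[[-0.188,-0.02,0.2,0,1],[-0.188,-0.02,0.35,0,1],[-0.188,-0.02,0.45,0,1],[-0.188,-0.02,0.53,0,1],[-0.188,-0.02,0.58,0,1],[-0.188,-0.02,0.58,0,1],[-0.188,-0.02,0.58,0,1]]]' 40
python3 -m pendant '[[[0,0,0,0,0.85],[0,0,0,0,0.8],[0,0,0,0,0.77],[0,0,0,0,0.77]]]' 40
```

```text
time_s: 10.0
eef_pos: [428.8, -345.2, -37.4]
ee_rot: [0.0, 0.707, 0.707, -0.0]
force: [0.6, -0.1, 0.6]
grip_width: 1.002
grip_force: 0.0
time_s: 10.4
eef_pos: [428.4, -345.5, -37.5]
ee_rot: [0.0, 0.707, 0.707, -0.0]
force: [0.7, -0.3, 0.1]
grip_width: 0.771
grip_force: 0.0
```

```bash
python3 -m pendant '[[[0,-0.005,0.01,0,0.77],[0,-0.006,0.02,0,0.77],[0,-0.006,0.02,0,0.77]]]' 40
python3 -m pendant '[[[0,0,0,0,0.5],[0,0,0,0,0.5],[0,0,0,0,0.5],[0,0,0,0,0.5]]]' 40
```

```text
time_s: 10.7
eef_pos: [426.9, -345.3, -42.1]
ee_rot: [-0.0, 0.707, 0.707, 0.0]
force: [0.3, -1.0, 0.5]
grip_width: 0.773
grip_force: 0.0
time_s: 11.1
eef_pos: [427.9, -346.4, -40.3]
ee_rot: [0.002, 0.707, 0.707, -0.0]
force: [0.4, 1.8, 12.7]
grip_width: 0.682
grip_force: 49.5
```

```bash
python3 -m pendant '[[[0,0,-0.02,0,0.5],[0,0,-0.15,0,0.5],[0,0,-0.35,0,0.5],[0,0,-0.5,0,0.5],[0,0,-0.5,0,0.5],[0,0,-0.5,0,0.5]]]' 40
python3 - <<'E'
from h import *
q,e=ctrl.capture("scene"); cv2.imwrite("pics/s3.png",cv2.resize(q[100:240,260:400],None,fx=4.2,fy=4.2,interpolation=cv2.INTER_CUBIC))
img=cv2.imread("pics/top0.png").astype(float)
g=(163-img[168:186,286:304].mean(2)).clip(0); g[g<15]=0
v,u=np.mgrid[168:186,286:304]; c=[(g*u).sum()/g.sum(),(g*v).sum()/g.sum()]
print(c,plane("top",[c],16),"top",plane("top",[[294.95,175.35]],34))
goto(631.5,-202.6,20,0)
E
```

```text
time_s: 11.7
eef_pos: [426.9, -345.2, 58.1]
ee_rot: [-0.0, 0.707, 0.707, -0.0]
force: [0.4, -0.4, -1.8]
grip_width: 0.681
grip_force: 43.4
[np.float64(294.02908257689256), np.float64(176.07896360271434)] [[ 631.12222138 -200.45972456]] top [[ 630.34487262 -201.21572826]]
shift [0.7111 1.0245 0.1861] spin -0.0 q6 -0.89 t 11.75
```

View pics/s3.png

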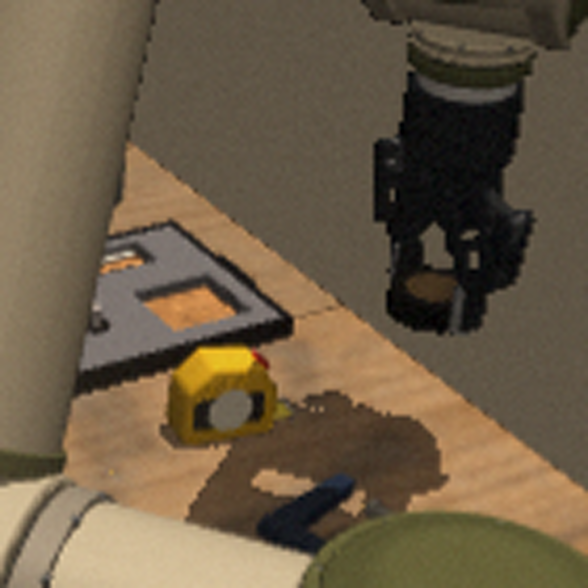

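The scene view shows the roll held level at crop (435,300). I carry it over the pin.

```bash
python3 -m pendant '[[[0.72,1,0,0,0.5],[0.72,1,0,0,0.5],[0.72,1,0,0,0.5],[0.72,1,0,0,0.5],[0.72,1,0,0,0.5],[0.72,1,0,0,0.5],[0.72,1,0,0,0.5],[0.72,1,0.15,0,0.5],[0.72,1,0.19,0,0.5],[0.72,1,0.19,0,0.5],[0.72,1,0.19,0,0.5]]]' 40
python3 -c "
from h import *; goto(630.6,-201.3,-15,0)"
```

```text
time_s: 12.85
eef_pos: [627.0, -202.1, 20.9]
ee_rot: [0.0, 0.707, 0.707, 0.0]
force: [0.6, 0.4, -0.3]
grip_width: 0.679
grip_force: 43.5
shift [0.0042 0.018  0.1794] spin -0.0003 q6 -0.49 t 12.85
```

```bash
python3 -m pendant '[[[0.004,0.018,0,0,0.5],[0.004,0.018,0.05,0,0.5],[0.004,0.018,0.1,0,0.5],[0.004,0.018,0.15,0,0.5],[0.004,0.018,0.18,0,0.5],[0.004,0.018,0.18,0,0.5],[0.004,0.018,0.18,0,0.5]]]' 40
python3 -m pendant '[[[0,0,0.01,0,0.5],[0,0,0.02,0,0.5],[0,0,0.03,0,0.5],[0,0,0.03,0,0.5],[0,0,0.03,0,0.5]]]' 40
```

```text
time_s: 13.55
eef_pos: [630.8, -200.7, -15.8]
ee_rot: [0.0, 0.707, 0.707, 0.0]
force: [-0.2, 0.4, -0.5]
grip_width: 0.686
grip_force: 43.5
time_s: 14.05
eef_pos: [630.7, -200.6, -21.8]
ee_rot: [0.0, 0.707, 0.707, 0.0]
force: [-0.6, -0.4, -0.3]
grip_width: 0.682
grip_force: 43.5
```

```bash
python3 -m pendant '[[[0,0,0.005,0,0.5],[0,0,0.01,0,0.5],[0,0,0.01,0,0.5]]]' 40; python3 -m pendant '[[[0,0,0.004,0,0.5],[0,0,0.007,0,0.5],[0,0,0.007,0,0.5]]]' 40
```

```text
time_s: 14.35
eef_pos: [630.6, -200.6, -24.0]
ee_rot: [-0.0, 0.707, 0.707, -0.0]
force: [-0.1, -1.3, -0.9]
grip_width: 0.682
grip_force: 43.5
time_s: 14.65
eef_pos: [630.7, -200.6, -24.2]
ee_rot: [0.0, 0.707, 0.707, -0.0]
force: [-2.9, 1.4, 6.8]
grip_width: 0.681
grip_force: 47.7
```

```bash
python3 -m pendant '[[[0,0,-0.002,0,0.72],[0,0,-0.002,0,0.8],[0,0,-0.002,0,0.82],[0,0,-0.1,0,0.85],[0,0,-0.3,0,1],[0,0,-0.5,0,1],[0,0,-0.5,0,1]]]' 40
python3 -m pendant '[[[0.94,-0.69,0,-0.117,1],[0.94,-0.69,0,-0.117,1],[0.94,-0.69,0,-0.117,1],[0.94,-0.69,0,-0.117,1],[0.94,-0.69,0,-0.117,1],[0.94,-0.69,0,-0.117,1],[0.94,-0.69,0,-0.117,1]]]' 40
python3 -c "
from h import *
W=world('top',ctrl.capture('top')[1]);Z=W[...,2]
s=np.zeros(Z.shape,bool);s[160:192,280:310]=1;m=s&(Z>28)&(Z<50);P=W[m]
print('roll',m.sum(),P.mean(0).round(1),[np.round(x,1) for x in cv2.minEnclosingCircle(P[:,:2].astype(np.float32))])
goto(494.5,-14,-26,np.radians(21.2))"
```

```text
time_s: 15.35
eef_pos: [633.3, -201.9, 80.9]
ee_rot: [0.005, 0.707, 0.707, 0.002]
force: [0.0, -0.2, 0.8]
grip_width: 1.0
grip_force: 0.0
time_s: 16.05
eef_pos: [492.8, -12.4, 74.8]
ee_rot: [0.0, 0.566, 0.825, 0.0]
force: [0.8, -0.8, -0.1]
grip_width: 1.002
grip_force: 0.0
roll 262 [ 631.1 -201.2   35.6] [array([ 631.3, -201.4]), np.float64(30.1)]
shift [-0.0066  0.0041  0.5037] spin -0.0008 q6 -0.63 t 16.1
```

Roll is centred at (631,-201), top at 35: flat on the face over the pin. Now the carton.

```bash
python3 -m pendant '[[[-0.006,0.004,0.2,0,1],[-0.006,0.004,0.35,0,1],[-0.006,0.004,0.45,0,1],[-0.006,0.004,0.5,0,1],[-0.006,0.004,0.504,0,1],[-0.006,0.004,0.504,0,1],[-0.006,0.004,0.504,0,0.8],[-0.006,0.004,0.504,0,0.6],[-0.006,0.004,0.504,0,0.4],[-0.006,0.004,0.504,0,0.4],[-0.006,0.004,0.504,0,0.4],[-0.006,0.004,0.504,0,0.4]]]' 30
python3 -m pendant '[[[0,0,-0.02,0,0.4],[0,0,-0.15,0,0.4],[0,0,-0.35,0,0.4],[0,0,-0.4,0,0.4],[0,0,-0.4,0,0.4],[0,0,-0.4,0,0.4]]]' 30
python3 - <<'E'
from h import *
q,e=ctrl.capture("scene"); cv2.imwrite("pics/s4.png",cv2.resize(q[100:260,160:340],None,fx=3.5,fy=3.5,interpolation=cv2.INTER_CUBIC))
goto(630.8,-287.4,55,0)
E
```

```text
time_s: 17.3
eef_pos: [494.3, -13.5, -25.3]
ee_rot: [0.001, 0.566, 0.824, 0.0]
force: [-1.5, -1.0, 6.1]
grip_width: 0.519
grip_force: 31.4
time_s: 17.9
eef_pos: [493.2, -13.3, 53.0]
ee_rot: [-0.001, 0.566, 0.824, -0.0]
force: [0.4, -0.3, -0.9]
grip_width: 0.522
grip_force: 31.2
shift [-1.5269  0.1505 -0.0143] spin 0.117 q6 -0.63 t 17.95
```

View pics/s4.png

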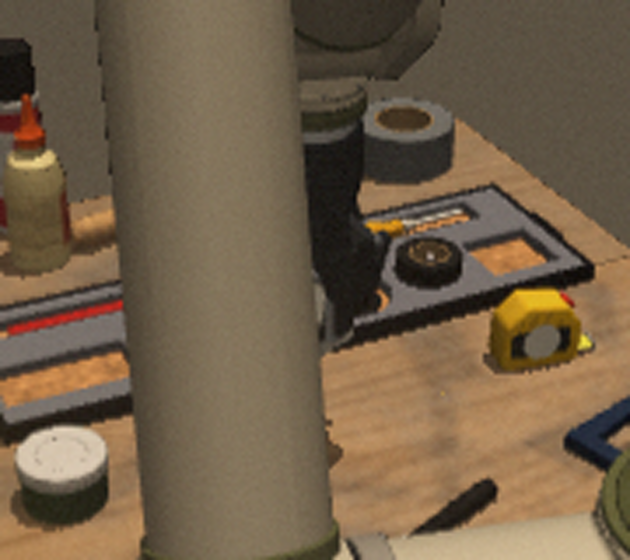

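The carton is hidden behind the arm, but the grip reads 44 mm at 31 N. The roll sits flat on its pin at crop (430,262). I carry the carton over.

```bash
python3 -m pendant '[[[-0.76,0.075,-0.05,0,0.4],[-0.76,0.075,-0.05,0,0.4],[-0.76,0.075,-0.05,0,0.4],[-0.76,0.075,-0.05,0,0.4],[-0.76,0.075,-0.05,0,0.4]]]' 30
python3 -m pendant '[[[-0.767,0.075,0,0.117,0.4],[-0.767,0.075,0,0.117,0.4],[-0.767,0.075,0,0.117,0.4],[-0.767,0.075,0,0.117,0.4],[-0.767,0.075,0,0.117,0.4],[-0.767,0.075,0,0.117,0.4]]]' 30
python3 - <<'E'
from h import *
q,e=ctrl.capture("scene"); cv2.imwrite("pics/s5.png",cv2.resize(q[100:220,240:380],None,fx=4,fy=4,interpolation=cv2.INTER_CUBIC))
goto(630.8,-287.4,-15,0)
E
```

```text
time_s: 18.45
eef_pos: [561.8, -150.4, 62.1]
ee_rot: [-0.002, 0.567, 0.824, -0.0]
force: [-0.8, 0.9, -1.7]
grip_width: 0.523
grip_force: 31.1
time_s: 19.05
eef_pos: [631.1, -285.5, 63.3]
ee_rot: [-0.001, 0.706, 0.708, -0.0]
force: [-0.8, 0.6, -0.9]
grip_width: 0.52
grip_force: 31.2
shift [-0.0093 -0.002   0.3938] spin 0.0006 q6 -0.6 t 19.1
```

View pics/s5.png

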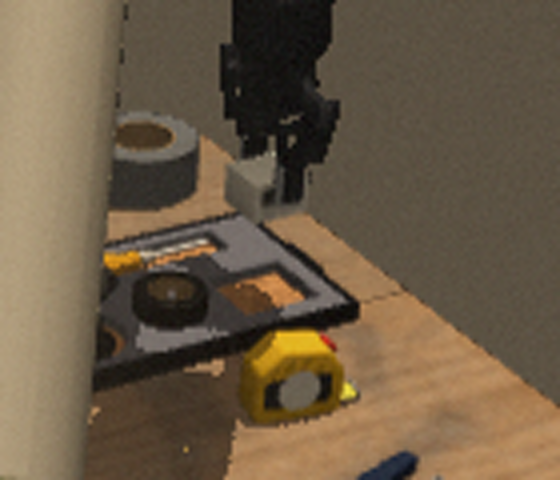

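The carton hangs level at crop (265,185), above the square recess. Lowering it.

```bash
python3 -m pendant '[[[-0.009,-0.002,0.1,0,0.4],[-0.009,-0.002,0.25,0,0.4],[-0.009,-0.002,0.35,0,0.4],[-0.009,-0.002,0.39,0,0.4],[-0.009,-0.002,0.39,0,0.4],[-0.009,-0.002,0.39,0,0.4]]]' 30
python3 -m pendant '[[[0,0,0.01,0,0.4],[0,0,0.02,0,0.4],[0,0,0.02,0,0.4],[0,0,0.02,0,0.4]]]' 30
python3 -m pendant '[[[0,0,0.004,0,0.4],[0,0,0.007,0,0.4],[0,0,0.007,0,0.4]]]' 30
```

```text
time_s: 19.7
eef_pos: [631.8, -289.3, -12.5]
ee_rot: [0.001, 0.707, 0.707, 0.0]
force: [0.3, -0.2, -0.4]
grip_width: 0.517
grip_force: 31.3
time_s: 20.1
eef_pos: [631.2, -289.5, -17.9]
ee_rot: [0.0, 0.707, 0.707, 0.0]
force: [0.6, -0.3, -1.0]
grip_width: 0.523
grip_force: 31.3
time_s: 20.4
eef_pos: [631.1, -289.4, -19.5]
ee_rot: [-0.0, 0.707, 0.707, -0.0]
force: [0.5, 0.8, 0.1]
grip_width: 0.52
grip_force: 31.3
```

```bash
python3 -m pendant '[[[0.009,0,0.004,0,0.4],[0.009,0,0.007,0,0.4],[0.009,0,0.007,0,0.4]]]' 30
python3 -m pendant '[[[0,0,0.003,0,0.4],[0,0,0.005,0,0.4],[0,0,0.005,0,0.4]]]' 30
```

```text
time_s: 20.7
eef_pos: [631.2, -287.6, -20.9]
ee_rot: [-0.0, 0.707, 0.707, -0.0]
force: [0.1, -0.1, -1.7]
grip_width: 0.521
grip_force: 31.3
time_s: 21.0
eef_pos: [631.3, -287.6, -21.2]
ee_rot: [0.0, 0.707, 0.707, 0.0]
force: [-2.9, 1.8, 5.0]
grip_width: 0.516
grip_force: 31.9
```

```bash
python3 -m pendant '[[[0,0,-0.002,0,0.56],[0,0,-0.002,0,0.62],[0,0,-0.002,0,0.68],[0,0,-0.1,0,0.7],[0,0,-0.3,0,1],[0,0,-0.5,0,1],[0,0,-0.5,0,1]]]' 30
python3 - <<'E'
from h import *
d0=np.load("top0.npy");W=world("top",d0);Z=W[...,2]
s=(W[...,1]<-172)&(W[...,1]>-280)&(W[...,0]>455)&(W[...,0]<530)
for lo,hi in ((55,75),(35,75),(10,75),(8,35)):
    P=W[s&(Z>lo)&(Z<hi)]; r=cv2.minAreaRect(P[:,:2].astype(np.float32)); print(lo,len(P),[np.round(x,1) for x in r],P.mean(0).round(1))
q=cv2.imread("pics/top0.png"); cv2.imwrite("pics/m.png",cv2.resize(q[208:242,285:330],None,fx=13,fy=13,interpolation=cv2.INTER_CUBIC))
p,d=ctrl.capture("top"); W=world("top",d);Z=W[...,2]
P=W[(abs(W[...,0]-632)<45)&(abs(W[...,1]+287)<45)&(Z>30)&(Z<45)]; print("carton",len(P),P.mean(0).round(1))
E
```

```text
time_s: 21.7
eef_pos: [633.7, -289.2, 84.7]
ee_rot: [0.005, 0.707, 0.707, 0.001]
force: [0.3, 0.1, 0.6]
grip_width: 1.0
grip_force: 0.0
55 204 [array([ 491.8, -223.5]), array([56.4, 33.5]), np.float64(81.0)] [ 491.5 -224.1   59.6]
35 331 [array([ 492. , -224.9]), array([69.9, 39. ]), np.float64(80.4)] [ 491.7 -222.3   55.1]
10 374 [array([ 490.4, -232.7]), array([89.1, 38.9]), np.float64(78.7)] [ 490.9 -222.1   51.3]
8 54 [array([ 491.4, -232.5]), array([43.2, 89.6]), np.float64(1.3)] [ 484.9 -229.1   19.4]
carton 0 [nan nan nan]<stdin>:8: RuntimeWarning: Mean of empty slice.
  ret = um.true_divide(
```

View pics/m.png

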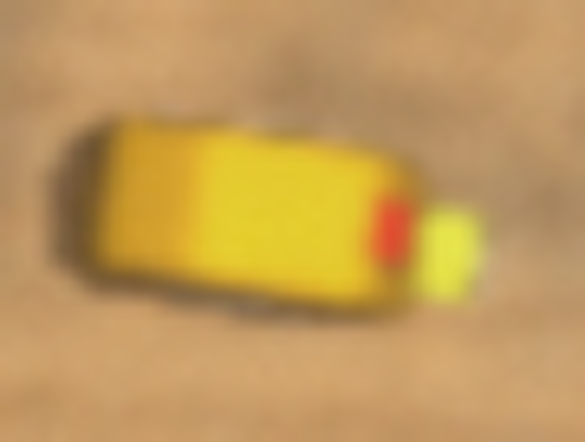

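The crop shows the measure's case from (100,120) to (400,310) with the hook at (450,255), tilted 9 deg. The case centre comes out at about (491.7,-224).

```bash
python3 -m pendant '[[[0.325,-0.7,0,0.051,1],[0.325,-0.7,0,0.051,1],[0.325,-0.7,0,0.051,1],[0.325,-0.7,0,0.051,1],[0.325,-0.7,0,0.051,1],[0.325,-0.7,0,0.051,1]]]' 40
python3 - <<'E'
from h import *
goto(491.7,-224,-18,np.radians(-9.2))
p,d=ctrl.capture("top"); W=world("top",d);Z=W[...,2]
P=W[(abs(W[...,0]-632)<45)&(abs(W[...,1]+287)<45)&(Z>30)&(Z<50)]; print("carton",len(P),P.mean(0).round(1) if len(P) else 0)
E
```

```text
time_s: 22.35
eef_pos: [492.2, -223.4, 78.1]
ee_rot: [0.001, 0.761, 0.648, 0.0]
force: [-0.4, 0.2, -0.1]
grip_width: 1.001
grip_force: 0.0
shift [-0.0031 -0.0025  0.4807] spin 0.0001 q6 -0.48 t 22.35
carton 285 [ 631.3 -287.    38.5]
```

```bash
python3 -m pendant '[[[-0.003,-0.002,0.2,0,1],[-0.003,-0.002,0.35,0,1],[-0.003,-0.002,0.45,0,1],[-0.003,-0.002,0.48,0,0.9],[-0.003,-0.002,0.48,0,0.7],[-0.003,-0.002,0.48,0,0.55],[-0.003,-0.002,0.48,0,0.3],[-0.003,-0.002,0.48,0,0.3],[-0.003,-0.002,0.48,0,0.3],[-0.003,-0.002,0.48,0,0.3],[-0.003,-0.002,0.48,0,0.3]]]' 40
python3 -m pendant '[[[0,0,-0.02,0,0.3],[0,0,-0.15,0,0.3],[0,0,-0.3,0,0.3],[0,0,-0.4,0,0.3],[0,0,-0.5,0,0.3],[0,0,-0.5,0,0.3],[0,0,-0.5,0,0.3]]]' 40
python3 - <<'E'
from h import *
q,e=ctrl.capture("scene"); cv2.imwrite("pics/s6.png",cv2.resize(q[100:220,240:380],None,fx=4,fy=4,interpolation=cv2.INTER_CUBIC))
a=np.radians(1.9)
goto(626.2-9*0+9*np.sin(a),147+9*np.cos(a),75,-a)
E
```

```text
time_s: 23.5
eef_pos: [491.4, -223.7, -16.6]
ee_rot: [0.001, 0.761, 0.648, 0.0]
force: [-1.1, 1.4, 5.7]
grip_width: 0.396
grip_force: 41.2
time_s: 24.2
eef_pos: [490.4, -222.9, 81.6]
ee_rot: [-0.0, 0.761, 0.648, -0.0]
force: [-0.6, 0.3, -3.1]
grip_width: 0.393
grip_force: 40.9
shift [1.9782 0.3711 0.0312] spin -0.0405 q6 -0.48 t 24.25
```

View pics/s6.png

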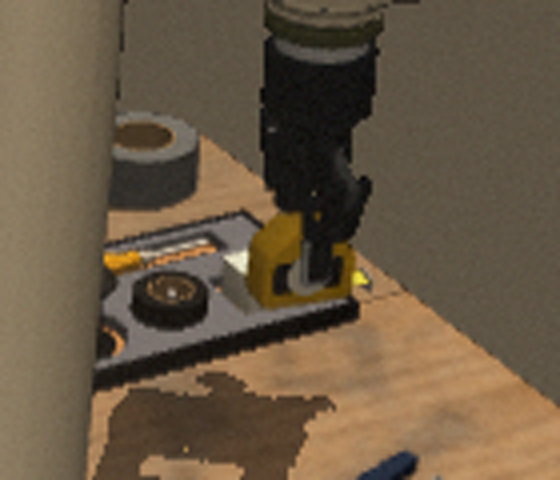

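The measure is held upright at crop (300,260) and the fingers are clear of the clip. I carry it to the oblong recess.

```bash
python3 -m pendant '[[[0.99,0.185,0,0,0.3],[0.99,0.185,0,0,0.3],[0.99,0.185,0,0,0.3],[0.99,0.185,0,0,0.3],[0.99,0.185,0,0,0.3],[0.99,0.185,0,0,0.3]]]' 40
python3 -m pendant '[[[0.988,0.185,0,-0.041,0.3],[0.988,0.185,0,-0.041,0.3],[0.988,0.185,0,-0.041,0.3],[0.988,0.185,0,-0.041,0.3],[0.988,0.185,0,-0.041,0.3],[0.988,0.185,0,-0.041,0.3],[0.988,0.185,0,-0.041,0.3]]]' 40
python3 - <<'E'
from h import *
a=np.radians(1.9)
goto(626.2+9*np.sin(a),147+9*np.cos(a),-8,-a)
E
```

```text
time_s: 24.85
eef_pos: [558.3, -32.5, 80.8]
ee_rot: [-0.001, 0.761, 0.649, -0.001]
force: [-0.5, -0.5, -2.8]
grip_width: 0.39
grip_force: 40.9
time_s: 25.55
eef_pos: [626.6, 153.5, 81.5]
ee_rot: [-0.0, 0.719, 0.695, -0.001]
force: [-0.2, -0.8, -2.6]
grip_width: 0.392
grip_force: 41.5
shift [ 1.260e-02 -4.000e-04  4.476e-01] spin -0.0001 q6 0.09 t 25.55
```

```bash
python3 -m pendant '[[[0.012,0,0.1,0,0.3],[0.012,0,0.2,0,0.3],[0.012,0,0.3,0,0.3],[0.012,0,0.36,0,0.3],[0.012,0,0.36,0,0.3],[0.012,0,0.36,0,0.3]]]' 40
python3 -c "
from h import *
a=np.radians(1.9)
goto(626.2+9*np.sin(a),147+9*np.cos(a),-8,-a)"
```

```text
time_s: 26.15
eef_pos: [627.4, 157.2, 11.0]
ee_rot: [0.0, 0.718, 0.696, 0.0]
force: [0.5, 0.5, -2.5]
grip_width: 0.393
grip_force: 41.4
shift [-0.0063 -0.0046  0.095 ] spin 0.0002 q6 0.1 t 26.15
```

```bash
python3 -m pendant '[[[-0.006,-0.004,0.03,0,0.3],[-0.006,-0.004,0.06,0,0.3],[-0.006,-0.004,0.09,0,0.3],[-0.006,-0.004,0.1,0,0.3],[-0.006,-0.004,0.1,0,0.3]]]' 40
python3 -m pendant '[[[0,0,0.006,0,0.3],[0,0,0.01,0,0.3],[0,0,0.01,0,0.3]]]' 40
python3 -m pendant '[[[0,0,0.004,0,0.3],[0,0,0.007,0,0.3],[0,0,0.007,0,0.3]]]' 40
```

```text
time_s: 26.65
eef_pos: [625.9, 156.8, -10.3]
ee_rot: [-0.0, 0.718, 0.696, -0.0]
force: [0.9, 0.3, -3.5]
grip_width: 0.392
grip_force: 41.5
time_s: 26.95
eef_pos: [626.1, 156.8, -11.8]
ee_rot: [-0.0, 0.718, 0.696, -0.0]
force: [-0.6, 0.4, -3.5]
grip_width: 0.395
grip_force: 41.5
time_s: 27.25
eef_pos: [626.3, 156.8, -12.5]
ee_rot: [0.0, 0.718, 0.696, 0.0]
force: [-2.0, 0.1, 3.8]
grip_width: 0.389
grip_force: 42.3
```

```bash
python3 -m pendant '[[[0,0,-0.001,0,0.45],[0,0,-0.001,0,0.55],[0,0,-0.001,0,0.65],[0,0,-0.1,0,0.7],[0,0,-0.35,0,1],[0,0,-0.55,0,1],[0,0,-0.55,0,1],[0,0,-0.55,0,1]]]' 40
python3 -c "
from h import *
goto(487.7,195.2,80,np.radians(-1.9))"
```

```text
time_s: 28.05
eef_pos: [626.4, 156.8, 97.2]
ee_rot: [0.0, 0.718, 0.696, 0.001]
force: [0.2, 0.2, -0.5]
grip_width: 1.001
grip_force: 0.0
shift [ 0.1702 -0.6991  0.0853] spin 0.0005 q6 0.1 t 28.05
```

```bash
python3 -m pendant '[[[0.17,-0.7,0,0,1],[0.17,-0.7,0,0,1],[0.17,-0.7,0,0,1],[0.17,-0.7,0.1,0,1],[0.17,-0.7,0.35,0,1],[0.17,-0.7,0.55,0,1],[0.17,-0.7,0.6,0,1],[0.17,-0.7,0.6,0,1]]]' 40
python3 -c "
from h import *
goto(487.7,195.2,-29,np.radians(-1.9))"
```

```text
time_s: 28.85
eef_pos: [486.1, 194.9, -24.6]
ee_rot: [-0.001, 0.718, 0.696, -0.002]
force: [0.4, 0.6, 0.4]
grip_width: 1.002
grip_force: 0.0
shift [0.0016 0.0078 0.022 ] spin 0.0005 q6 0.19 t 28.85
```

```bash
python3 -m pendant '[[[0.001,0.007,0.022,0,1],[0.001,0.007,0.022,0,0.9],[0.001,0.007,0.022,0,0.85],[0.001,0.007,0.022,0,0.6],[0.001,0.007,0.022,0,0.6],[0.001,0.007,0.022,0,0.6],[0.001,0.007,0.022,0,0.6]]]' 40
python3 -m pendant '[[[0,0,-0.02,0,0.6],[0,0,-0.15,0,0.6],[0,0,-0.3,0,0.6],[0,0,-0.4,0,0.6],[0,0,-0.4,0,0.6],[0,0,-0.4,0,0.6]]]' 40
python3 - <<'E'
from h import *
q,e=ctrl.capture("scene"); cv2.imwrite("pics/s7.png",cv2.resize(q[100:270,120:300],None,fx=3.4,fy=3.4,interpolation=cv2.INTER_CUBIC))
goto(622.1,31.8,50,np.radians(-1.9))
E
```

```text
time_s: 29.55
eef_pos: [489.0, 195.4, -26.3]
ee_rot: [0.0, 0.718, 0.696, 0.0]
force: [-4.2, -0.9, 8.6]
grip_width: 0.783
grip_force: 42.9
time_s: 30.15
eef_pos: [488.4, 195.3, 52.0]
ee_rot: [-0.0, 0.718, 0.696, -0.0]
force: [-0.2, 0.1, -2.5]
grip_width: 0.778
grip_force: 45.6
shift [-0.7954  0.6959  0.0058] spin 0.0005 q6 0.19 t 30.2
```

View pics/s7.png

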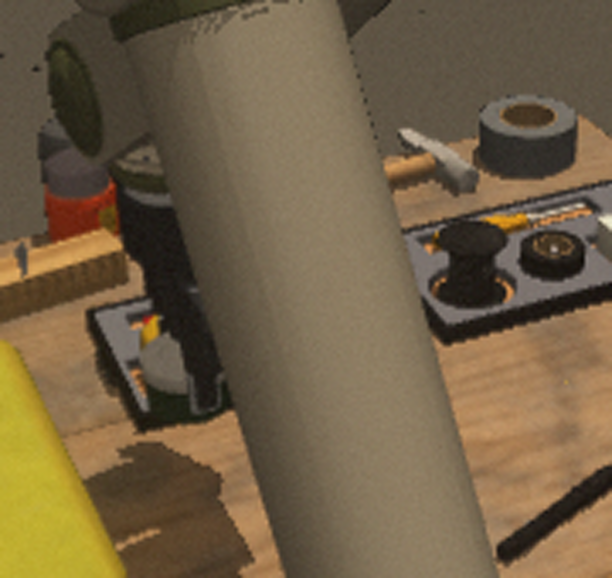

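The tin is held level at crop (180,375), and the spool and roll stand in place at (470,270) and (550,255). I move the tin over its recess.

```bash
python3 -m pendant '[[[-0.795,0.695,-0.1,0,0.6],[-0.795,0.695,-0.1,0,0.6],[-0.795,0.695,-0.1,0,0.6],[-0.795,0.695,-0.1,0,0.6],[-0.795,0.695,-0.1,0,0.6],[-0.795,0.695,-0.1,0,0.6],[-0.795,0.695,0.1,0,0.6],[-0.795,0.695,0.25,0,0.6],[-0.795,0.695,0.25,0,0.6],[-0.795,0.695,0.25,0,0.6]]]' 40
python3 -c "
from h import *
goto(622.1,31.8,-18,np.radians(-1.9))"
```

```text
time_s: 31.2
eef_pos: [622.1, 33.1, 2.6]
ee_rot: [-0.0, 0.718, 0.696, -0.0]
force: [0.3, 0.3, -1.0]
grip_width: 0.779
grip_force: 45.9
shift [-0.0065  0.0003  0.1032] spin 0.0009 q6 -0.1 t 31.2
```

```bash
python3 -m pendant '[[[-0.006,0,0.03,0,0.6],[-0.006,0,0.06,0,0.6],[-0.006,0,0.09,0,0.6],[-0.006,0,0.1,0,0.6],[-0.006,0,0.1,0,0.6]]]' 40
python3 -m pendant '[[[0,0,0.006,0,0.6],[0,0,0.01,0,0.6],[0,0,0.01,0,0.6]]]' 40
python3 -m pendant '[[[0,0,0.004,0,0.6],[0,0,0.007,0,0.6],[0,0,0.007,0,0.6]]]' 40
```

```text
time_s: 31.7
eef_pos: [622.4, 30.8, -17.9]
ee_rot: [-0.0, 0.718, 0.696, -0.0]
force: [-0.5, -0.4, -1.0]
grip_width: 0.784
grip_force: 45.9
time_s: 32.0
eef_pos: [622.6, 30.8, -19.6]
ee_rot: [0.0, 0.718, 0.696, 0.0]
force: [0.4, 0.1, -0.9]
grip_width: 0.783
grip_force: 45.9
time_s: 32.3
eef_pos: [622.5, 30.8, -21.1]
ee_rot: [-0.0, 0.718, 0.696, -0.0]
force: [1.0, -0.5, -1.2]
grip_width: 0.783
grip_force: 45.9
```

```bash
python3 -m pendant '[[[0,0,0.004,0,0.6],[0,0,0.007,0,0.6],[0,0,0.007,0,0.6]]]' 40
python3 -m pendant '[[[0,0,0.002,0,0.6],[0,0,0.004,0,0.6],[0,0,0.004,0,0.6]]]' 40
```

```text
time_s: 32.6
eef_pos: [622.6, 30.8, -22.2]
ee_rot: [0.0, 0.718, 0.696, 0.0]
force: [-1.0, 0.0, 0.7]
grip_width: 0.782
grip_force: 46.3
time_s: 32.9
eef_pos: [622.6, 30.8, -22.2]
ee_rot: [0.0, 0.718, 0.696, 0.0]
force: [-5.5, 0.5, 8.2]
grip_width: 0.782
grip_force: 46.9
```

Contact. I release, lift, move clear and check everything.

```bash
python3 -m pendant '[[[0,0,-0.002,0,0.82],[0,0,-0.002,0,0.88],[0,0,-0.002,0,0.92],[0,0,-0.002,0,0.95],[0,0,-0.15,0,0.95],[0,0,-0.35,0,1],[0,0,-0.55,0,1],[0,0,-0.55,0,1]]]' 40
python3 -m pendant '[[[0,-0.99,-0.2,0,1],[0,-0.99,-0.2,0,1],[0,-0.99,-0.2,0,1],[0,-0.99,-0.2,0,1],[0,-0.99,-0.2,0,1],[0,-0.99,-0.2,0,1],[0,-0.99,-0.2,0,1]]]' 40
python3 - <<'E'
from h import *
p,d=ctrl.capture("top");W=world("top",d);Z=W[...,2]
for k,(x,y,lo,r) in dict(spool=(632,-118,55,45),roll=(631,-201,28,40),carton=(631,-287,30,45),measure=(626,147,60,60),measlow=(626,147,22,60),tin=(622,31,40,48)).items():
    P=W[(abs(W[...,0]-x)<r)&(abs(W[...,1]-y)<r)&(Z>lo)&(Z<lo+25+30*(k=="measlow"))]
    print(k,len(P),P.mean(0).round(1) if len(P) else 0,[np.round(v,1) for v in cv2.minAreaRect(P[:,:2].astype(np.float32))] if len(P) else 0, P[:,2].std().round(1))
cv2.imwrite("pics/t9.png",cv2.resize(p[130:270,130:370],None,fx=3.3,fy=3.3,interpolation=cv2.INTER_CUBIC))
E
```

```text
time_s: 33.7
eef_pos: [625.4, 30.5, 92.6]
ee_rot: [0.004, 0.718, 0.696, 0.003]
force: [-0.3, 0.2, -0.5]
grip_width: 1.003
grip_force: 0.0
time_s: 34.4
eef_pos: [425.7, 36.8, 126.7]
ee_rot: [0.0, 0.718, 0.696, 0.0]
force: [-0.3, -0.2, -0.3]
grip_width: 0.998
grip_force: 0.0
spool 417 [ 633.2 -117.8   65.5] [array([ 632.9, -118.3]), array([60.9, 61.8]), np.float64(89.4)] 2.5
roll 260 [ 631.4 -201.3   35.5] [array([ 631.3, -201.1]), array([56.7, 57.5]), np.float64(88.7)] 2.6
carton 288 [ 631.1 -286.9   38.6] [array([ 631.2, -287.4]), array([50.1, 44.2]), np.float64(89.7)] 2.5
measure 185 [626.4 156.4  63.8] [array([626.6, 153. ]), array([57.7, 31.2]), np.float64(90.0)] 2.4
measlow 396 [623.3 153.   54.7] [array([611.9, 158.2]), array([119.4, 109.9]), np.float64(18.5)] 11.8
tin 472 [623.2  28.8  47.4] [array([623.4,  29.1]), array([67. , 66.7]), np.float64(75.2)] 2.6
```

View pics/t9.png

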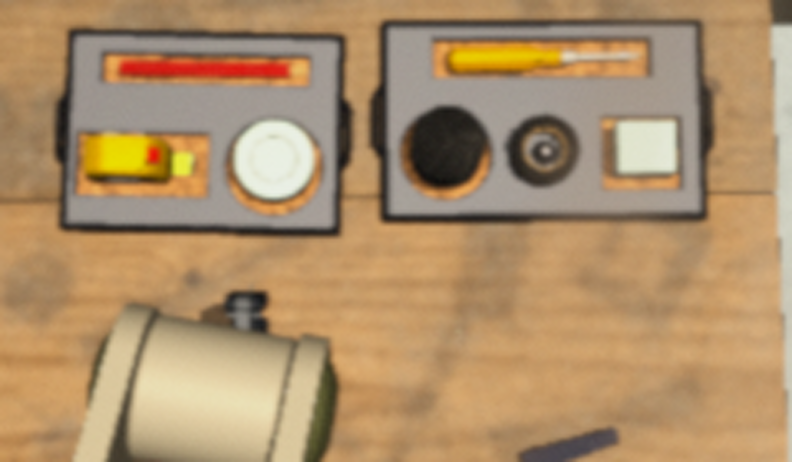

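All five items sit in their places: measure at (140,160), tin (272,160), spool (448,147), roll on its pin (543,150) and carton (645,147). The arm is clear of everything, so I hand in.

```bash
python3 -c "
from rig import ctrl; print(ctrl.finish_job())"
```

```text
the job is handed in; nothing more can be done
None
```

Both kits are made up and the job is handed in at about 34 s: spool, small roll, carton, measure and tin were placed in that order, and the final top view showed all five in place, with the screwdriver and pencil still in their slots; the masking tape was not touched, but the arm hid it in that view.

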